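Slide a serving board out over the table edge for picking up

TASK

Gently push the thin wooden serving board along the drop-leaf table until the end with the hand slot sticks out 5 cm past the table's long edge away from the robot, square to that edge, so that someone can take it by the slot. Slide it flat on the table without pinching or lifting it, leave it lying there, and leave the trivet, mug, jar and salt shaker where they are.

Things in the scene. Friction and masses are not known exactly. Their poses are not given: they have to be found in the camera images.
- dropleaf_table: Fixed pine drop-leaf table, both leaves folded down below the top. Origin: centre of its top face, at world height 0, level with the sideboard under the robot. The top is 420 mm deep (x, pointing away from the robot) by 900 mm wide (y). Its place varies by some cm and its yaw by up to 7 degrees.
- table_edge (a point): Middle of the table's long far edge, on the top face, 210 mm along x from the table's origin. x is level and points straight out from the table, square to the edge; y runs along the edge; z is up.
- serving_board: Thin dark wooden board, 200 mm (x) by 150 mm (y) by 10 mm thick, about 0.2 kg, corners rounded at 12 mm, loose and flat on the table, slot end toward the far edge, up to 17 degrees out of square. Slides on dry wood; friction and mass vary. Origin: centre of its underside; x points to the slot end, z up. Through slot 20 mm (x) by 70 mm (y), 14 to 34 mm in from the slot end.
- board_front (a point): Middle of the board's slot end (the straight edge at x = +100 mm of the board), at its underside; axes as the board's.
- cork_trivet: Loose round cork trivet, 140 mm across, 12 mm thick, lying on the table to the left or right of the board. Origin: centre of its underside.
- mug: Loose white mug, 80 mm across, 90 mm high, handle at its +y, standing on the table. Origin: centre of its underside.
- jar: Loose amber glass jar with brass lid, 72 mm across, 110 mm high, standing on the table. Origin: centre of its underside.
- salt_shaker: Loose glass and steel salt shaker, 42 mm across, 80 mm high, standing on the table on the robot's side, between board and trivet. Origin: centre of its underside.

How it is judged:
At the end, for the whole second after the job is handed in: The board lies flat and at rest on the table, the middle of its slot end 40 to 60 mm beyond the far edge, square to the edge within 0.1 rad; trivet, mug, jar and salt shaker within 20 mm of where they stood (x of board_front in the frame of table_edge between 0.04 and 0.06 m and angle between the x axis of serving_board and the x axis of table_edge, either way round below 0.1 rad and angle between serving_board's own z axis and vertical below 0.05 rad and height (world z) of serving_board between -0.005 and 0.005 m and linear speed of serving_board below 0.02 m/s and distance of each of cork_trivet, mug, jar, salt_shaker from where it was at the start of the episode below 0.02 m); the robot touches nothing.
It fails at once if the board is lifted (its centre more than 10 mm above the table) or tipped by more than 0.12 rad (height (world z) of serving_board above 0.01 m or angle between serving_board's own z axis and vertical above 0.12 rad).
It fails at once if the board falls off the table (height (world z) of serving_board below -0.02 m).
It fails at once if the board is pinched or forced (more than 35 N from the fingers) (contact force between the fingers and serving_board above 35 N).
It fails at once if the trivet, mug, jar or salt shaker is moved by more than 20 mm (distance of any of cork_trivet, mug, jar, salt_shaker from where it was at the start of the episode above 0.02 m).
It also fails if it takes over 42 s, if anything falls off the work surface, if the arm or the gripper's body presses on something with over 40 N, if the wrist force passes 120 N, or if a joint passes its speed limit or range.

ROBOT

A 6-joint arm with a two-finger parallel gripper is mounted at the origin on the work surface. World frame = base frame: x ahead of the robot, y to its left, z up, the work surface at z = 0. Lengths are in m, angles in rad, forces in N, time in s.
With the tool pointing down it reaches from about 0.275 to 0.875 m from the base axis. Payload 12.5 kg.
Tool frame: the origin (TCP) lies on the mounting face of the last link; the fingertips stand 173 mm ahead of it and the grasp point (between the pads) lies 155 mm ahead of it; z points along the fingers, y is the line along which they close (so a half turn about z gives the same grasp; the last joint's range is limited). The gripper opens to 85 mm and grips with 20 to 120 N. Pads are 22 mm wide; open, the fingers measure 114 mm over their backs; the gripper's body (76 mm by 85 mm) begins 54 mm behind the grasp point. The pads swing forward as they close: fully open they stand 13 mm farther back than shut.
Start: joints at [1.112, 0.351, 1.652, -0, 1.139, -0.085], TCP at [0.201, 0.512, 0.405] pointing down, gripper open.
Joint ranges: [-2.75, 2.75], [-0.79, 2.1], [0.01, 2.65], [-1.57, 4.71], [0.07, 3.14], [-2.87, 2.87]. Speed limits (rad/s): [2.22, 2.22, 2.79, 3.14, 3.14, 3.14].

INTERFACE

Orientations are given as [roll, pitch, yaw] about the fixed x, y, z axes, in that order (R = Rz(yaw) Ry(pitch) Rx(roll)).
In Python, from bench import arm gives the robot as it stands.
- The arm moves only by the shell command python3 -m pendant 'ROWS' [FORCE]. ROWS is JSON, a list of rows, each an object with "fingers": the finger opening in m, from 0 to 0.0854; "dp": the shift along the tool's x, y, z in m, a list of three; "twist": the turn, a rotation vector about the tool's x, y, z in rad, a list of three. A call has 1 to 12 rows; each row shifts and turns the commanded pose from where the row before left it, along the tool's axes as they then stand; what a row does not reach is not made up. A row lasts 1/12 s, in which the tool goes at most 41.7 mm and 7.16 degrees, less where a joint would pass 70% of its speed; a pose out of reach is approached as far as the arm can. A call with a gripper value outside its range is refused whole. The fingers move at their own pace and stop on an object; FORCE is the grip in N (left out, the last holds). Time passes only in rows, so rows that do not move let the fingers close. It gives the time, the measured TCP pose, the force, the opening and the grip force at its end, in the units of the state.
- arm.read_state(): the state, without advancing time (a new reading comes with each control period).
- arm.read_camera(name): name is "scene" or "top" or "wrist"; returns a dict with "pixels" (420x560x3 uint8, red, green, blue), "z_map" (420x560 float32, m along the optical axis (not along the pixel's ray), 0 where there is no reading), "mtx" (3x3 intrinsics, pixels), "dist_coeffs" ([k1, k2, p1, p2, k3] as OpenCV has them; the pictures are not rectified), "R" (3x3) and "t" (3): a world point X has camera coordinates R X + t; the wrist camera has in their place "hand_eye" (4x4, takes a point from camera to tool coordinates, whose origin is the TCP and whose axes are the flange's). Camera axes: x right, y down, z forward; pixel columns grow to the right and rows downward; lengths in m; the calibration is good to about 2 mm. A picture is of the moment at which its call begins: read the wrist's pose just before it.
- arm.close_job(): hands the job in; it is judged then, once.
The state is a dict: "clock": time; "qpos": joint angles; "qd": joint speeds; "effort": joint torques, N m; "tcp_pos": TCP position; "ee_rot": TCP orientation; "contact_force": force on the tool from outside, world axes, zero at the start; "ft_torque": the same for the moment, N m; "gripper_width": finger opening in m; "finger_force": force on a finger pad.
Only numpy, scipy, OpenCV 4.12 (cv2) and the standard library are available. Lean on these libraries where they do the work, as an engineer would, in place of code of your own. Each camera call takes 0.05 s, during which the arm holds its last target. There are 200 camera calls.

## Working session

There is one attempt and no reset: what is moved stays moved. The work goes in short steps, Python scripts to look and compute and a shell command to move; the robot and the scene stay as the last step left them, time stands still between calls to the robot, and variables do not carry over. Pictures are saved under pics/ and viewed, at most 10 in all, crops included, and the job is handed in when it is done.

```bash
mkdir -p pics; ls
python3 - <<'E'
from bench import arm
import cv2,numpy as np
ims=[]
for n in("scene","top"):
    c=arm.read_camera(n);cv2.imwrite(f"pics/{n}0.png",c["pixels"][:,:,::-1]);np.savez(f"{n}0.npz",**c)
    print(n,np.round(c["mtx"],1).tolist(),c["dist_coeffs"],np.round(c["R"],3).tolist(),c["t"])
s=arm.read_state();print(s)
E
```

```text
pics
scene [[438.3, 0.0, 277.0], [0.0, 438.3, 204.9], [0.0, 0.0, 1.0]] [0.01534452 0.         0.         0.         0.        ] [[0.861, 0.509, 0.008], [0.422, -0.705, -0.57], [-0.284, 0.494, -0.822]] [-0.47417037 -0.18505734  1.14642924]
top [[430.7, 0.0, 277.2], [0.0, 430.7, 207.9], [0.0, 0.0, 1.0]] [0.0296542 0.        0.        0.        0.       ] [[0.025, -1.0, -0.01], [-0.982, -0.023, -0.187], [0.186, 0.015, -0.982]] [0.00907058 0.5553722  0.81647758]
{'clock': 0.1, 'qpos': array([ 1.11242334e+00,  3.51192781e-01,  1.65239235e+00, -1.96405798e-05,
        1.13908660e+00, -8.45951224e-02]), 'qd': array([ 0.00028398, -0.00199314, -0.00075154,  0.0003548 ,  0.001964  ,
        0.00040918]), 'effort': array([-1.00874808e-03, -5.06836438e+01, -2.91873461e+01, -9.13244230e-05,
        2.58534390e-03,  8.56344627e-06]), 'tcp_pos': array([0.2007443 , 0.51192286, 0.40419418]), 'ee_rot': array([-3.14051593e+00, -7.34098760e-05,  2.76782298e+00]), 'contact_force': array([-0.35852064,  0.09453266, -0.01043242]), 'ft_torque': array([ 0.02262106, -0.02730092, -0.07145731]), 'finger_force': 0.0, 'gripper_width': 0.08523892342817235}
```

View pics/top0.png

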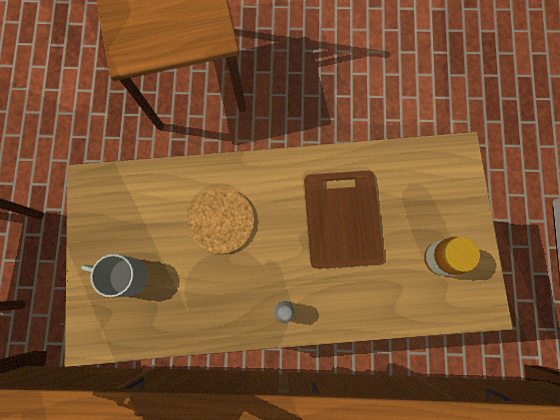

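View pics/scene0.png

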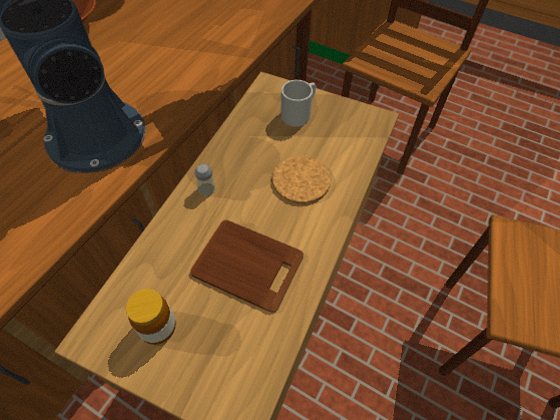

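The top view shows the table's far edge from (67,165) to (476,133). The board has corners at about (304,172), (378,170), (386,264) and (312,269), with its slot at (341,183). The trivet is at (221,219), the shaker at (285,312), the mug at (112,275) and the jar at (460,255). In the scene view the board is at (247,263) and its slot at (281,277).

```bash
cat > h.py <<'E'
import cv2,numpy as np
def ray(c,uv):
    n=cv2.undistortPoints(np.float64(uv).reshape(-1,1,2),c["mtx"],c["dist_coeffs"])[:,0]
    d=np.c_[n,np.ones(len(n))]@c["R"]; return -c["R"].T@c["t"],d
def plane(c,uv,z):
    o,d=ray(c,uv); return o+d*((z-o[2])/d[:,2])[:,None]
def depth_pt(c,u,v):
    o,d=ray(c,[[u,v]]); return o+d[0]*np.median(c["z_map"][int(v)-1:int(v)+2,int(u)-1:int(u)+2])
def board(c,box):   # box u0,v0,u1,v1; outer contour of dark board
    hsv=cv2.cvtColor(c["pixels"],cv2.COLOR_RGB2HSV); m=np.zeros(hsv.shape[:2],np.uint8)
    u0,v0,u1,v1=box
    p=c["pixels"][v0:v1,u0:u1].astype(int)
    m[v0:v1,u0:u1]=((p[...,0]<125)&(p[...,0]-p[...,2]>15)&(p[...,1]<0.66*p[...,0]))*255
    m=cv2.morphologyEx(m,cv2.MORPH_OPEN,np.ones((3,3)))
    k=max(cv2.findContours(m,cv2.RETR_EXTERNAL,cv2.CHAIN_APPROX_NONE)[0],key=cv2.contourArea)
    return m,k
def far_edge(c,cols,vmax):  # sharpest upward brick->table step per column in top view
    p=c["pixels"].astype(int); out=[]
    m=((p[...,1]>0.68*p[...,0])&(p[...,0]-p[...,2]>35)&(p[...,0]>110)).astype(np.uint8)
    m=cv2.morphologyEx(m,cv2.MORPH_OPEN,np.ones((7,7)))
    for u in cols:
        v=np.flatnonzero(m[110:vmax,u]); 
        if len(v): out.append((u,110+v[0]-.5))
    out=np.float64(out)
    for _ in range(4):
        f=np.polyfit(out[:,0],out[:,1],1); r=np.abs(out[:,1]-np.polyval(f,out[:,0])); out=out[r<max(1.5,2*r.std())]
    return f,r,m
E
python3 - <<'E'
from h import *
T=dict(np.load("top0.npz"));S=dict(np.load("scene0.npz"))
f,r,m=far_edge(T,range(85,465,3),200);print("edge fit",f,r.std(),len(r))
e=plane(T,[[90,np.polyval(f,90)],[460,np.polyval(f,460)]],0);d=e[0]-e[1];print("edge",e,"normal yaw deg",np.degrees(np.arctan2(-d[0],d[1])))
for n,c,box in(("top",T,(290,160,400,280)),("scene",S,(180,210,310,320))):
    mk,k=board(c,box);P=plane(c,k[:,0,:],0.010)[:,:2]
    (cx,cy),sz,a=cv2.minAreaRect(np.float32(P*1000));print(n,"board rect mm",cx,cy,sz,a)
    print(" corners",np.round(cv2.boxPoints(((cx,cy),sz,a))).tolist())
    vis=c["pixels"][:,:,::-1].copy();cv2.drawContours(vis,[k],-1,(0,255,0),1)
    if n=="top": cv2.line(vis,(90,int(np.polyval(f,90))),(460,int(np.polyval(f,460))),(255,0,0),1)
    cv2.imwrite(f"pics/v_{n}.png",vis)
for n,uv in dict(board=(345,225),table=(345,290),trivet=(221,219),shaker=(285,312),jar=(462,255),mugrim=(112,258)).items(): print(n,np.round(depth_pt(T,*uv),3))
for n,uv in dict(board=(240,260),trivet=(302,180),shaker=(203,169),jar=(147,303)).items(): print("S",n,np.round(depth_pt(S,*uv),3))
cv2.imwrite("pics/v.png",np.hstack([cv2.imread("pics/v_top.png")[110:400,60:520],cv2.imread("pics/v_scene.png")[190:480-190+190,160:340]][:1]+[]))
E
```

```text
edge fit [-8.16694788e-02  1.70263264e+02] 0.15956255824335944 127
edge [[ 0.65523157  0.43416683  0.        ]
 [ 0.74180564 -0.37269684  0.        ]] normal yaw deg 6.12423594425066
top board rect mm 544.3898315429688 -115.06237030029297 (198.93772888183594, 149.69857788085938) 5.213406085968018
 corners [[439.0, -50.0], [452.0, -199.0], [650.0, -181.0], [637.0, -31.0]]
scene board rect mm 546.5223388671875 -116.55046081542969 (199.8678741455078, 151.97055053710938) 5.307009220123291
 corners [[440.0, -50.0], [454.0, -201.0], [653.0, -183.0], [639.0, -32.0]]
board [ 0.53  -0.12   0.011]
table [ 0.396 -0.12   0.001]
trivet [0.536 0.141 0.013]
shaker [0.353 0.003 0.08 ]
jar [ 0.464 -0.317  0.111]
mugrim [0.446 0.34  0.067]
S board [ 0.53  -0.119  0.01 ]
S trivet [0.541 0.135 0.013]
S shaker [0.357 0.001 0.079]
S jar [ 0.471 -0.313  0.11 ]
```

View pics/v.png

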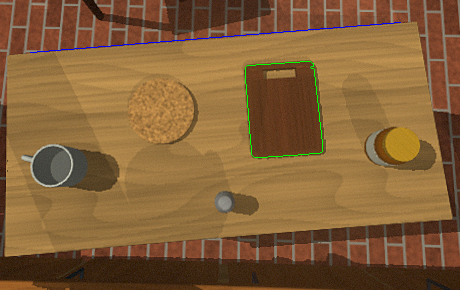

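The green outline fits the board and the blue line runs along the far edge. The two views agree within about 2 mm on the board: 199 × 150 mm, height 10–11 mm, yaw 5.2° against 6.1° for the table, slot end about 68 mm short of the edge. That makes a push of about 118 mm along the edge normal (0.994, 0.107). I'll push with both open fingers on the back edge, which also squares the board.

```bash
python3 -m pendant '[{"fingers":0.085,"dp":[0,0,0],"twist":[0,0,-0.12]},{"fingers":0.085,"dp":[0,0,0],"twist":[0,0,-0.12]},{"fingers":0.085,"dp":[0,0,0],"twist":[0,0,-0.12]},{"fingers":0.085,"dp":[0,0,0],"twist":[0,0,-0.12]},{"fingers":0.085,"dp":[-0.008,-0.038,0],"twist":[0,0,0]},{"fingers":0.085,"dp":[-0.008,-0.038,0],"twist":[0,0,0]},{"fingers":0.085,"dp":[-0.008,-0.038,0],"twist":[0,0,0]},{"fingers":0.085,"dp":[-0.008,-0.038,0],"twist":[0,0,0]},{"fingers":0.085,"dp":[-0.008,-0.038,0],"twist":[0,0,0]},{"fingers":0.085,"dp":[-0.008,-0.038,0],"twist":[0,0,0]},{"fingers":0.085,"dp":[-0.008,-0.038,0],"twist":[0,0,0]},{"fingers":0.085,"dp":[-0.008,-0.038,0],"twist":[0,0,0]}]'
```

```text
clock: 1.1
tcp_pos: [0.2965, 0.2148, 0.4046]
ee_rot: [-3.142, 0.0, -3.035]
contact_force: [1.8, 0.2, 0.4]
gripper_width: 0.0849
finger_force: 0.0
```

```bash
python3 -m pendant '[{"fingers":0.085,"dp":[-0.0075,-0.035,0],"twist":[0,0,0]},{"fingers":0.085,"dp":[-0.0075,-0.035,0],"twist":[0,0,0]},{"fingers":0.085,"dp":[-0.0075,-0.035,0],"twist":[0,0,0]},{"fingers":0.085,"dp":[-0.0075,-0.035,0],"twist":[0,0,0]},{"fingers":0.085,"dp":[-0.0075,-0.035,0],"twist":[0,0,0]},{"fingers":0.085,"dp":[-0.0075,-0.035,0],"twist":[0,0,0]},{"fingers":0.085,"dp":[-0.0075,-0.035,0],"twist":[0,0,0]},{"fingers":0.085,"dp":[-0.0075,-0.035,0],"twist":[0,0,0]},{"fingers":0.085,"dp":[-0.0075,-0.035,0],"twist":[0,0,0]},{"fingers":0.085,"dp":[0,0,0],"twist":[0,0,0]},{"fingers":0.085,"dp":[0,0,0],"twist":[0,0,0]}]'
```

```text
clock: 2.02
tcp_pos: [0.3973, -0.0908, 0.4043]
ee_rot: [3.141, -0.001, -3.038]
contact_force: [0.2, 0.8, -0.4]
gripper_width: 0.0848
finger_force: 0.0
```

```bash
python3 -m pendant '[{"fingers":0.085,"dp":[-0.004,-0.019,0.01],"twist":[0,0,0]},{"fingers":0.085,"dp":[-0.004,-0.02,0.024],"twist":[0,0,0]},{"fingers":0.085,"dp":[0,0,0.034],"twist":[0,0,0]},{"fingers":0.085,"dp":[0,0,0.034],"twist":[0,0,0]},{"fingers":0.085,"dp":[0,0,0.034],"twist":[0,0,0]},{"fingers":0.085,"dp":[0,0,0.034],"twist":[0,0,0]},{"fingers":0.085,"dp":[0,0,0.022],"twist":[0,0,0]},{"fingers":0.085,"dp":[0,0,0.01],"twist":[0,0,0]},{"fingers":0.085,"dp":[0,0,0],"twist":[0,0,0]},{"fingers":0.085,"dp":[0,0,0],"twist":[0,0,0]}]'
python3 - <<'E'
from bench import arm
import cv2
a=arm.read_camera("scene")["pixels"];b=arm.read_camera("wrist")["pixels"]
cv2.imwrite("pics/a1.png",cv2.hconcat([cv2.resize(a[150:350,100:350],(400,320)),cv2.resize(b,(400,320))])[:,:,::-1])
E
```

```text
clock: 2.85
tcp_pos: [0.4095, -0.1271, 0.2033]
ee_rot: [3.142, -0.0, -3.035]
contact_force: [1.2, 0.9, -0.0]
gripper_width: 0.0848
finger_force: 0.0
```

View pics/a1.png

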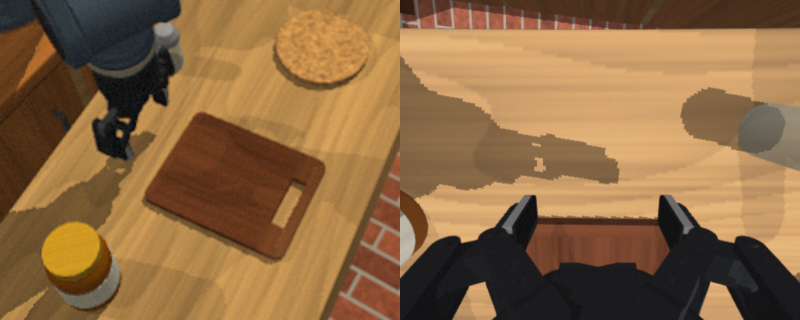

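The fingers are open behind the board's back edge, which shows at row 222 of the wrist view. They are clear of the shaker on the right and the jar on the left. I'll come down carefully and feel for the table.

```bash
python3 -m pendant '[{"fingers":0.085,"dp":[0,0,0.012],"twist":[0,0,0]},{"fingers":0.085,"dp":[0,0,0.01],"twist":[0,0,0]},{"fingers":0.085,"dp":[0,0,0.003],"twist":[0,0,0]},{"fingers":0.085,"dp":[0,0,0],"twist":[0,0,0]}]'
python3 -m pendant '[{"fingers":0.085,"dp":[0,0,0.004],"twist":[0,0,0]},{"fingers":0.085,"dp":[0,0,0],"twist":[0,0,0]}]'
```

```text
clock: 3.28
tcp_pos: [0.4092, -0.1274, 0.1776]
ee_rot: [3.141, -0.001, -3.035]
contact_force: [0.4, -0.1, 0.9]
gripper_width: 0.0848
finger_force: 0.0
clock: 3.45
tcp_pos: [0.4093, -0.1275, 0.1736]
ee_rot: [-3.142, 0.0, -3.035]
contact_force: [0.5, -0.6, -0.0]
gripper_width: 0.0849
finger_force: 0.0
```

Run:
```python
from bench import arm
import cv2,numpy as np
s=arm.read_state();w=arm.read_camera("wrist");np.savez("w1.npz",**w)
# cloud of the black fingers in tool frame: largest z seen
v,u=np.mgrid[0:420,0:560]; z=w["z_map"]; n=cv2.undistortPoints(np.float64(np.c_[u.ravel(),v.ravel()]).reshape(-1,1,2),w["mtx"],w["dist_coeffs"])[:,0]
P=np.c_[n*z.ravel()[:,None],z.ravel(),np.ones(z.size)]@w["hand_eye"].T
ok=(z.ravel()>0)&(abs(P[:,0])<.02)&(abs(P[:,1])<.07)&(abs(P[:,1])>.035)
h=P[ok]; print(s["tcp_pos"],s["contact_force"]); print("tool z hist",np.histogram(h[:,2],bins=np.arange(.13,.20,.003)))
print("table z (tool)",np.median(P[(z.ravel()>0)&(P[:,0]>.03)&(P[:,0]<.06)][:,2]))
```

```text
[ 0.40927889 -0.12748974  0.17361234] [ 0.50581291 -0.56990514 -0.02648615]
tool z hist (array([ 469,  485,  459,  433,  388,  369,  366,  300,  274,  190,   74,
          0,    0,    0, 2686, 3480,    0,    0,    0,    0,    0,    0,
          0]), array([0.13 , 0.133, 0.136, 0.139, 0.142, 0.145, 0.148, 0.151, 0.154,
       0.157, 0.16 , 0.163, 0.166, 0.169, 0.172, 0.175, 0.178, 0.181,
       0.184, 0.187, 0.19 , 0.193, 0.196, 0.199]))
table z (tool) 0.17498419268780077
```

The open fingertips are 160 mm ahead of the TCP, 13 mm back, so they are 13 mm above the table. I'll go down 9 mm more, then approach the board and start a gentle push.

```bash
python3 -m pendant '[{"fingers":0.085,"dp":[0,0,0.005],"twist":[0,0,0]},{"fingers":0.085,"dp":[0,0,0.004],"twist":[0,0,0]},{"fingers":0.085,"dp":[0,0,0],"twist":[0,0,0]}]'
python3 -m pendant '[{"fingers":0.085,"dp":[-0.006,0,0],"twist":[0,0,0]},{"fingers":0.085,"dp":[-0.006,0,0],"twist":[0,0,0]},{"fingers":0.085,"dp":[-0.004,0,0],"twist":[0,0,0]},{"fingers":0.085,"dp":[-0.003,0,0],"twist":[0,0,0]},{"fingers":0.085,"dp":[-0.003,0,0],"twist":[0,0,0]},{"fingers":0.085,"dp":[-0.003,0,0],"twist":[0,0,0]},{"fingers":0.085,"dp":[-0.003,0,0],"twist":[0,0,0]},{"fingers":0.085,"dp":[-0.003,0,0],"twist":[0,0,0]}]'
python3 -m pendant '[{"fingers":0.085,"dp":[-0.003,0,0],"twist":[0,0,0]},{"fingers":0.085,"dp":[-0.003,0,0],"twist":[0,0,0]},{"fingers":0.085,"dp":[-0.003,0,0],"twist":[0,0,0]},{"fingers":0.085,"dp":[-0.003,0,0],"twist":[0,0,0]}]'
```

```text
clock: 3.75
tcp_pos: [0.4091, -0.1274, 0.1641]
ee_rot: [3.141, -0.001, -3.035]
contact_force: [-0.6, 1.1, 0.9]
gripper_width: 0.0851
finger_force: 0.0
clock: 4.42
tcp_pos: [0.4402, -0.1241, 0.1647]
ee_rot: [3.141, -0.001, -3.035]
contact_force: [-2.1, 0.2, 1.3]
gripper_width: 0.0852
finger_force: 1.1
clock: 4.75
tcp_pos: [0.4523, -0.1229, 0.1647]
ee_rot: [3.142, -0.0, -3.035]
contact_force: [-2.1, -0.6, 1.0]
gripper_width: 0.0853
finger_force: 1.0
```

```bash
cat > m.py <<'E'
from bench import arm
from h import *
N=np.array([.9943,.1067])
s=arm.read_state();print(s["clock"],s["tcp_pos"],"tcp n",s["tcp_pos"][:2]@N,s["contact_force"])
for n,box in(("top",(270,90,420,300)),("scene",(180,190,370,340))):
    c=arm.read_camera(n);m,k=board(c,box);P=plane(c,k[:,0,:],.010)[:,:2]
    (x,y),sz,a=cv2.minAreaRect(np.float32(P*1000));B=cv2.boxPoints(((x,y),sz,a))
    # front edge = robust: points of hull near slot end
    q=P@N; print(n,"centre",round(x),round(y),"size",np.round(sz),"ang",round(a,2),"front beyond edge mm: max",round((q.max()-.6978)*1000,1),"rear+200",round((q.min()+.2-.6978)*1000,1),"near area",cv2.contourArea(np.float32(P*1000).reshape(-1,1,2)))
    cv2.drawContours(p:=c["pixels"][:,:,::-1].copy(),[k],-1,(0,255,0),1);cv2.imwrite(f"pics/m_{n}_{s['clock']:.1f}.png",p)
E
python3 m.py
```

```text
4.75 [ 0.45227152 -0.12287947  0.16466156] tcp n 0.43658233531653073 [-2.11930492 -0.55187112  0.97928075]
top centre 567 -111 size [188. 150.] ang 6.01 front beyond edge mm: max -51.3 rear+200 -39.7 near area 14798.233373806113
scene centre 564 -113 size [201. 152.] ang 6.04 front beyond edge mm: max -48.7 rear+200 -49.3 near area 26122.54018313292
```

Contact is gentle at about 2 N, and the board has squared to 6.0° against 6.1° for the table. Its front is 50 mm short of the edge, which leaves 100 mm to push. I'll push about 90 mm, then measure.

```bash
python3 -m pendant '[{"fingers":0.085,"dp":[-0.004,0,0],"twist":[0,0,0]},{"fingers":0.085,"dp":[-0.004,0,0],"twist":[0,0,0]},{"fingers":0.085,"dp":[-0.004,0,0],"twist":[0,0,0]},{"fingers":0.085,"dp":[-0.004,0,0],"twist":[0,0,0]},{"fingers":0.085,"dp":[-0.004,0,0],"twist":[0,0,0]},{"fingers":0.085,"dp":[-0.004,0,0],"twist":[0,0,0]},{"fingers":0.085,"dp":[-0.004,0,0],"twist":[0,0,0]},{"fingers":0.085,"dp":[-0.004,0,0],"twist":[0,0,0]},{"fingers":0.085,"dp":[-0.004,0,0],"twist":[0,0,0]},{"fingers":0.085,"dp":[-0.004,0,0],"twist":[0,0,0]},{"fingers":0.085,"dp":[-0.004,0,0],"twist":[0,0,0]},{"fingers":0.085,"dp":[-0.004,0,0],"twist":[0,0,0]}]'; python3 m.py
```

```text
clock: 5.85
tcp_pos: [0.5002, -0.1178, 0.1647]
ee_rot: [-3.142, -0.0, -3.035]
contact_force: [-0.4, -0.2, -0.3]
gripper_width: 0.0849
finger_force: 0.7
5.85 [ 0.50015409 -0.11779317  0.1646793 ] tcp n 0.48473467639769036 [-0.43650565 -0.24513776 -0.29028883]
top centre 598 -59 size [ 72. 158.] ang 81.59 front beyond edge mm: max -29.4 rear+200 13.0 near area 6778.310651100008
scene centre 612 -108 size [200. 152.] ang 6.18 front beyond edge mm: max -0.3 rear+200 -0.5 near area 25511.14117422863
```

```bash
python3 -m pendant '[{"fingers":0.085,"dp":[-0.004,0,0],"twist":[0,0,0]},{"fingers":0.085,"dp":[-0.004,0,0],"twist":[0,0,0]},{"fingers":0.085,"dp":[-0.004,0,0],"twist":[0,0,0]},{"fingers":0.085,"dp":[-0.004,0,0],"twist":[0,0,0]},{"fingers":0.085,"dp":[-0.004,0,0],"twist":[0,0,0]},{"fingers":0.085,"dp":[-0.004,0,0],"twist":[0,0,0]},{"fingers":0.085,"dp":[-0.004,0,0],"twist":[0,0,0]},{"fingers":0.085,"dp":[-0.004,0,0],"twist":[0,0,0]},{"fingers":0.085,"dp":[-0.004,0,0],"twist":[0,0,0]},{"fingers":0.085,"dp":[-0.004,0,0],"twist":[0,0,0]},{"fingers":0.085,"dp":[-0.004,0,0],"twist":[0,0,0]},{"fingers":0.085,"dp":[-0.002,0,0],"twist":[0,0,0]}]'; python3 m.py; ls pics
```

```text
clock: 6.95
tcp_pos: [0.5461, -0.1129, 0.1647]
ee_rot: [-3.141, 0.0, -3.035]
contact_force: [-1.6, -1.0, 1.1]
gripper_width: 0.0851
finger_force: 0.8
6.95 [ 0.54606204 -0.11290185  0.16470855] tcp n 0.530902855459703 [-1.60660211 -0.96185423  1.14447631]
top centre 647 -51 size [151.  45.] ang 0.34 front beyond edge mm: max 16.0 rear+200 64.5 near area 3918.1727947256877
scene centre 659 -104 size [201. 154.] ang 6.26 front beyond edge mm: max 46.6 rear+200 45.2 near area 26518.250372023496
a1.png
m_scene_4.8.png
m_scene_5.8.png
m_scene_7.0.png
m_top_4.8.png
m_top_5.8.png
m_top_7.0.png
scene0.png
top0.png
v.png
v_scene.png
v_top.png
```

About 45 mm is out now. I'll push 5 mm more, back off along the table, lift clear, and swing aside for an unobstructed check.

```bash
python3 -m pendant '[{"fingers":0.085,"dp":[-0.003,0,0],"twist":[0,0,0]},{"fingers":0.085,"dp":[-0.002,0,0],"twist":[0,0,0]},{"fingers":0.085,"dp":[0,0,0],"twist":[0,0,0]},{"fingers":0.085,"dp":[0.005,0,0],"twist":[0,0,0]},{"fingers":0.085,"dp":[0.015,0,0],"twist":[0,0,0]},{"fingers":0.085,"dp":[0.02,0,0],"twist":[0,0,0]},{"fingers":0.085,"dp":[0,0,-0.02],"twist":[0,0,0]},{"fingers":0.085,"dp":[0,0,-0.035],"twist":[0,0,0]},{"fingers":0.085,"dp":[0,0,-0.035],"twist":[0,0,0]},{"fingers":0.085,"dp":[0,0,-0.035],"twist":[0,0,0]},{"fingers":0.085,"dp":[0,0,-0.035],"twist":[0,0,0]},{"fingers":0.085,"dp":[0,0,-0.035],"twist":[0,0,0]}]'
python3 -m pendant '[{"fingers":0.085,"dp":[0.02,0.03,-0.01],"twist":[0,0,0]},{"fingers":0.085,"dp":[0.02,0.035,0],"twist":[0,0,0]},{"fingers":0.085,"dp":[0.02,0.035,0],"twist":[0,0,0]},{"fingers":0.085,"dp":[0.02,0.035,0],"twist":[0,0,0]},{"fingers":0.085,"dp":[0.01,0.038,0],"twist":[0,0,0]},{"fingers":0.085,"dp":[0.01,0.038,0],"twist":[0,0,0]},{"fingers":0.085,"dp":[0,0.04,0],"twist":[0,0,0]},{"fingers":0.085,"dp":[0,0.04,0],"twist":[0,0,0]},{"fingers":0.085,"dp":[0,0.04,0],"twist":[0,0,0]},{"fingers":0.085,"dp":[0,0.04,0],"twist":[0,0,0]},{"fingers":0.085,"dp":[0,0.04,0],"twist":[0,0,0]},{"fingers":0.085,"dp":[0,0.02,0],"twist":[0,0,0]}]'
python3 m.py
python3 - <<'E'
import cv2,glob,os
f=sorted(glob.glob("pics/m_top*"),key=os.path.getmtime)[-1];g=sorted(glob.glob("pics/m_scene*"),key=os.path.getmtime)[-1]
cv2.imwrite("pics/fin.png",cv2.resize(cv2.hconcat([cv2.imread(f),cv2.imread(g)]),(800,300)))
E
```

```text
clock: 8.05
tcp_pos: [0.51, -0.1166, 0.3615]
ee_rot: [-3.141, 0.0, -3.035]
contact_force: [0.8, 0.5, 0.1]
gripper_width: 0.085
finger_force: 0.0
clock: 9.05
tcp_pos: [0.3645, 0.3044, 0.3698]
ee_rot: [3.141, 0.001, -3.034]
contact_force: [0.4, -0.3, 0.6]
gripper_width: 0.0846
finger_force: 0.0
9.05 [0.36447472 0.30435255 0.36977226] tcp n 0.3948716311264773 [ 0.38687033 -0.32682895  0.55479354]
top centre 690 -87 size [261. 172.] ang 6.08 front beyond edge mm: max 109.2 rear+200 48.1 near area 31667.63064025678
scene centre 680 -101 size [234. 157.] ang 6.11 front beyond edge mm: max 84.2 rear+200 50.5 near area 30951.88708125928
```

View pics/fin.png

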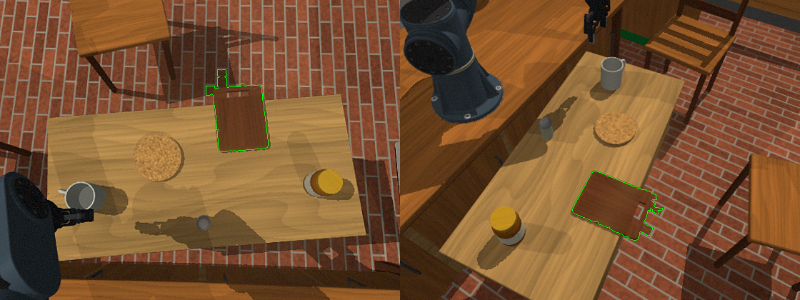

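Left picture (top): the board lies across the far edge at about (240,118), square to it. Right picture (scene): the slot is past the edge at (640,212). The green outline spills onto the bricks at the front, so I'm relying on the back edge, which is clean. It puts the front 48–50 mm out in the two views, and the final finger position gives 49 mm. The board's yaw is 6.1°, the same as the table's. The other things stand where they did, and the arm is clear.

```bash
python3 -c "
from bench import arm
print(arm.close_job())"
```

```text
the job is handed in; nothing more can be done
None
```

I handed the job in at about 9 s on the robot's clock (limit 42 s): the board lies flat with its slot end about 49 mm past the far edge, square to it within about 0.2°, the other items look unmoved and the arm is clear; the hand-in returned no verdict.

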